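# Gauge a hardwood block against a flip stop

### The job

Flip the hinged stop down until it lies on the fence, then slide the hardwood block along the bed, flush along the fence, until its end is pressed lightly home against the stop's nose for about a second. The stop's carriage is held on the fence only by friction and its setting must not be shifted. Then flip the stop back up and leave the block exactly where it was gauged, with the things around the jig left alone.

Things in the scene. Friction and masses are not known exactly. Their poses are not given: they have to be found in the camera images.
- gauge_jig: Fixed jig: wooden base plate with aluminium fence. Origin: underside, on the bench. y runs along the fence towards the stop, x from bed to fence (away from the robot), z up. Base 90 x 340 x 12 mm, x = -30 to +60 mm; its top (the bed) is at z = 12 mm. Fence 15 x 330 mm, 16 mm high above the bed; its guiding face looks to -x at x = +15 mm. Place and yaw vary.
- wood_block: Loose dark hardwood block 30 (x) x 150 (y) x 32 (z) mm, about 0.13 kg, standing on the bed on the -y side of the stop. Origin: centre of its underside; its y points roughly along the jig's y. It starts 5 to 10 mm off the fence, slightly askew, its leading (+y) end 15 to 120 mm short of the nose. Flush on the fence, its origin is at jig x = 0.
- stop_hinge (a point): Point on the stop's hinge axis, mid-width, 34 mm above the bench, at jig x = +38 mm; the axis is parallel to the jig's y. It rides on the steel carriage, a 40 mm wide block behind the fence, held by friction: pushed along the fence with more than about 10 N it slips, which spoils the setting. Its place along the fence varies.
- stop_grip (a point): Middle of the free length of the stop's handle rod, on its axis, for gripping. Rod round, 10 mm thick, parallel to the hinge axis and 78 mm from it, jutting 43 mm beyond the leaf's +y side; this point is 36 mm (jig +y) from the leaf's middle. It swings with the leaf: down, 34 mm above the bench at jig x = -40 mm; upright, 112 mm above. The rod can turn between fingers.
- stop_leaf (a joint): Angle of the steel stop leaf, rad: 0 = down, lying on the fence and across the bed; 1.57 = upright above the hinge; 1.75 = end of travel, leaning back. It starts up, at 1.4 to 1.7. A stiff hinge keeps it where it is left; moving it takes 1 to 3 N at the rod. The leaf is 24 mm wide along jig y, 12 mm either side of the hinge point.
- canister: Bystander: small black canister, 34 mm across, 47 mm tall. Origin: centre of underside.
- polish_bar: Bystander: bar of polishing compound, 34 x 96 x 32 mm. Origin: centre of underside.
- steel_bar: Bystander: small steel bar, 19 x 62 x 13 mm. Origin: centre of underside.
- beeswax: Bystander: round cake of wax, 44 mm across, 22 mm high. Origin: centre of underside.
- stop_face (a point): Point on the leaf's -y face where a brass nose, 12 mm thick and unyielding, sticks out towards the block (jig -y). The nose is screwed out 4 to 28 mm from this face, differently each time and not measured: it must be felt. With the leaf down the nose is 26 mm above the bench at jig x = 0, facing the middle of the block's end.
Not all that is in view belongs to the job. What is shaped like the wood_block but pink is not meant.

How it is judged:
By the outcome, as a careful person would: the job done as asked, in the order asked, and still so for the second after the job is handed in, with the robot touching nothing.
It also fails if it takes over 72 s, if anything falls off the work surface, if the arm or the gripper's body presses on something with over 40 N, if the wrist force passes 120 N, or if a joint passes its speed limit or range.

### The arm

A 7-joint arm with a two-finger parallel gripper is mounted at the origin on a cart in front of the work surface, level with it; the furniture and walls round the work are solid. World frame = base frame: x ahead of the robot, y to its left, z up, the work surface at z = 0. Lengths are in m, angles in rad, forces in N, time in s.
With the tool pointing down it reaches from about 0.35 to 0.9 m from the base axis. Payload 8.1 kg.
Tool frame: the origin (TCP) lies midway between the tips of the shut fingers; the grasp point (between the pads) lies arm.grip_point_offset behind it (arm.grip_point_offset is the distance from the TCP to the grasp point, in m); y points along the fingers, z is the direction in which the jaws open and shut, and the axes are right-handed (so a half turn about y gives the same grasp; the last joint's range is limited). The gripper opens to 92 mm and grips with 3 to 60 N. Pads are 19 mm wide; open, the fingers measure 130 mm over their backs; the gripper's body (75 mm by 190 mm) begins 47 mm behind the grasp point.
Start: joints at [1.129, 0.434, 0.025, 1.573, -0.012, 1.134, -0.075], TCP at [0.208, -0.589, 0.192] pointing down, gripper open.
Joint ranges: [-2.62, 2.62], [-0.44, 2.09], [-1.27, 1.32], [0.08, 2.57], [-1.32, 4.46], [0.12, 2], [-2.74, 2.74]. Speed limits (rad/s): [2.22, 2.22, 3.01, 3.01, 3.14, 3.14, 3.14].

### API

Orientations are given as a rotation vector (axis times angle).
In Python, from cell import arm, get_image, camera_info gives the robot as it stands.
- The arm moves only by the tool carry_out, never from a script. Its argument "steps" is one flat list of numbers, 5 for each row, row after row: the opening, from 0 (shut) to 1 (fully open), then the shift along the world's x, y, z in units of 0.1 m (1.0 is 0.1 m), then the turn about the world's z in units of 45 degrees (1.0 is 45 degrees). In form: [hand, dx, dy, dz, spin, hand, dx, dy, dz, spin, ...]. A call has 1 to 12 rows; each row is the pose to reach, as a shift and turn from the pose commanded when the call began; what a row does not reach only later rows make up. A row lasts 1/10 s, in which the tool goes at most 50 mm and 8.59 degrees, less where a joint would pass 70% of its speed; a pose out of reach is approached as far as the arm can. A call with a number of a shift or a turn outside -1 to 1 is refused whole. A call with a gripper value outside its range is refused whole. The fingers move at their own pace and stop on an object; "grip_force" is the grip in N (left out, the last holds). Time passes only in rows, so rows that repeat a pose let the fingers close. It gives the time, the measured TCP pose, the force and the opening at its end, in the units of the state.
- arm.observe(): the state, without advancing time (a new reading comes with each control period).
- get_image(name): name is "scene" or "top" or "wrist"; returns (picture, depth): 420x560x3 uint8, red, green, blue; 420x560 float32, m along the optical axis (not along the pixel's ray), 0 where there is no reading.
- camera_info(name): a dict with "fovy" (degrees; the focal length in pixels is half the picture's height over the tangent of half this angle, whatever the lens; pixels are square), "cx", "cy" (the principal point, pixels), "R" (3x3) and "t" (3): a world point X has camera coordinates R X + t; the wrist camera has in their place "tool_from_camera" (4x4, takes a point from camera to tool coordinates, whose origin is the TCP and whose axes are the tool frame's). Camera axes: x right, y down, z forward; pixel columns grow to the right and rows downward; lengths in m; the calibration is good to about 2 mm. A picture is of the moment at which its call begins: read the wrist's pose just before it. camera_info takes no time and is no camera call.
- arm.sign_off(): hands the job in, once; it reports no verdict.
The state is a dict: "clock": time; "joints": joint angles; "dq": joint speeds; "joint_efforts": joint torques, N m; "position": TCP position; "ee_rot": TCP orientation; "force": force on the tool from outside, world axes, zero at the start; "ft_torque": the same for the moment, N m; "width": opening from 0.0 (shut) to 1.0 (fully open).
Only numpy, scipy, OpenCV 4.12 (cv2) and the standard library are available. Lean on these libraries where they do the work, as an engineer would, in place of code of your own. Each camera call takes 0.05 s, during which the arm holds its last target. There are 200 camera calls.

## Working session

There is one attempt and no reset: what is moved stays moved. The work goes in short steps, Python scripts to look and compute and a tool call to move; the robot and the scene stay as the last step left them, time stands still between calls to the robot, and variables do not carry over. Pictures are saved under pics/ and viewed, about 8 in all and at most 12, crops included, and the job is handed in when it is done.

Besides the shell and the picture viewer there is one more tool, called after ">>>" by a JSON object that holds its "method" and its "body", one argument or row to a line. carry_out: Moves the arm, as the interface text tells. Shifts and turns lie within -1 to 1; 1 stands for 0.1 m of shift or 45 degrees of turn. Its arguments: {"type":"object","properties":{"steps":{"type":"array","items":{"type":"number"}},"grip_force":{"type":"number"}},"required":["steps"]}

```bash
ls; mkdir -p pics; python3 - <<'E'
from cell import arm,get_image,camera_info
import cv2,numpy as np
s=arm.observe();print(s,arm.grip_point_offset)
for n in("scene","top"):
    p,d=get_image(n);cv2.imwrite(f"pics/{n}0.png",p[:,:,::-1]);np.savez(f"pics/{n}0.npz",p=p,d=d)
    print(n,camera_info(n),(d>0).mean())
print(camera_info("wrist"))
E
```

```text
pics
{'clock': 0.0, 'joints': array([ 1.1294112 ,  0.43516897,  0.02497006,  1.57412241, -0.01160683,
        1.13399993, -0.07511375]), 'dq': array([ 7.75393008e-04, -7.74533264e-05,  3.68341832e-04,  6.98686213e-04,
        1.07964822e-04,  1.70176824e-03, -1.89438202e-03]), 'joint_efforts': array([-2.34908359e-03, -6.67858958e+01,  9.83518995e-01, -3.14460218e+01,
       -6.07514195e-02,  4.28483728e-02,  1.38364267e-04]), 'position': array([ 0.20746511, -0.58894775,  0.19106875]), 'ee_rot': array([-0.3488481 ,  2.03937324, -2.0362651 ]), 'force': array([0.02918604, 0.40627613, 0.50830985]), 'ft_torque': array([-0.01412888, -0.0109632 ,  0.02830133]), 'width': 1.002286238322568} 0.0188
scene {'fovy': 48.43023537679682, 'cx': 284.98443452544643, 'cy': 206.40286233946995, 'R': array([[-0.51570866, -0.85674789, -0.00525564],
       [-0.63345614,  0.38541693, -0.67095984],
       [ 0.57686904, -0.34269059, -0.74147507]]), 't': array([0.28288482, 0.37203204, 1.02127863])} 0.9962202380952381
top {'fovy': 50.25228054231724, 'cx': 273.9095449341486, 'cy': 209.23529274036156, 'R': array([[ 0.01066346, -0.99993244, -0.00462769],
       [-0.99934959, -0.01049758, -0.03449913],
       [ 0.03444822,  0.00499256, -0.99939401]]), 't': array([0.02072577, 0.52679446, 1.19725596])} 0.9957865646258504
{'fovy': 68.5457700955109, 'cx': 278.00652206578025, 'cy': 210.04261089718173, 'tool_from_camera': array([[ 1.94424830e-04,  9.55682331e-01,  2.94399804e-01,
        -7.97957254e-02],
       [-8.43022405e-04, -2.94399548e-01,  9.55682058e-01,
        -1.94022422e-01],
       [ 9.99999626e-01, -4.33993953e-04,  7.48423035e-04,
        -3.36128140e-04],
       [ 0.00000000e+00,  0.00000000e+00,  0.00000000e+00,
         1.00000000e+00]])}
```

View pics/top0.png

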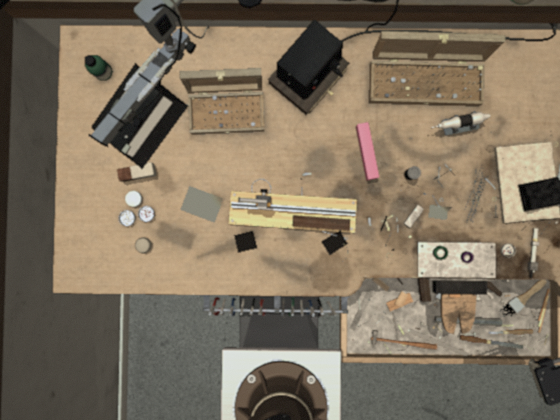

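View pics/scene0.png

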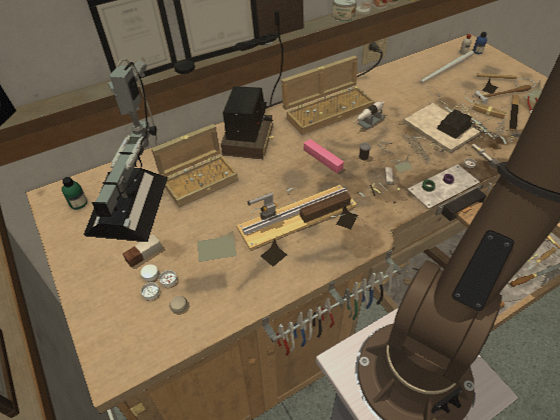

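The top view shows the jig at about (293,212), with the dark block at (321,222) and the stop upright at about (262,198). The jig's y axis points to image left, which is world +y. What could be taken for the block: the dark brown one on the bed (321,222) and the pink one (368,152), which is the decoy. I choose the dark one.

```bash
cat > h.py <<'E'
import numpy as np,cv2
from cell import arm,get_image,camera_info
from scipy.spatial.transform import Rotation as Ro
def cam(n,s=None):
    c=camera_info(n);f=210/np.tan(np.radians(c["fovy"]/2))
    if n=="wrist":
        T=np.array(c["tool_from_camera"]);Rt=Ro.from_rotvec(s["ee_rot"]).as_matrix()
        return f,c["cx"],c["cy"],Rt@T[:3,:3],Rt@T[:3,3]+s["position"]
    R=np.array(c["R"]);return f,c["cx"],c["cy"],R.T,-R.T@np.array(c["t"])
def cloud(k,d):
    f,cx,cy,R,o=k;v,u=np.mgrid[:420,:560]
    return np.stack([(u-cx)/f*d,(v-cy)/f*d,d],-1)@R.T+o
def ray(k,u,v,z):
    f,cx,cy,R,o=k;r=R@np.array([(u-cx)/f,(v-cy)/f,1]);return o+r*(z-o[2])/r[2]
def proj(k,X):
    f,cx,cy,R,o=k;c=R.T@(np.array(X)-o);return c[0]/c[2]*f+cx,c[1]/c[2]*f+cy
E
python3 - <<'E'
from h import *
a=np.load("pics/top0.npz");p,d=a["p"],a["d"];k=cam("top");X=cloud(k,d)
print("table z",np.median(X[240:270,100:220,2]))
r=(slice(180,240),slice(220,365))
hsv=cv2.cvtColor(p,cv2.COLOR_RGB2HSV)
m=np.zeros((420,560),np.uint8);m[r]=(X[r][...,2]>.006)*255
c=max(cv2.findContours(m,0,2)[0],key=cv2.contourArea);b=cv2.minAreaRect(c);print("jig",b)
for q in cv2.boxPoints(b):print(q,ray(k,*q,.012))
mb=np.zeros_like(m);mb[r]=((hsv[r][...,2]<90)&(X[r][...,2]>.03))*255
c=max(cv2.findContours(mb,0,2)[0],key=cv2.contourArea);b=cv2.minAreaRect(c);print("block",b)
for q in cv2.boxPoints(b):print(q,ray(k,*q,.044))
ms=m.copy();ms[r]=(X[r][...,2]>.055)*255
v,u=np.nonzero(ms);print("stop px",u.min(),u.max(),v.min(),v.max());Q=X[v,u];print(Q[::max(1,len(Q)//25)].round(3))
cr=cv2.resize(p[175:245,215:370],None,fx=5,fy=5,interpolation=2);cv2.imwrite("pics/crop.png",cr[:,:,::-1])
E
```

```text
table z 0.00201362961223972
jig ((291.26800537109375, 210.34518432617188), (128.50318908691406, 40.066627502441406), 4.548042297363281)
[225.63019 225.22058] [0.48212749 0.15549351 0.012     ]
[228.80725 185.28012] [0.58974209 0.14847731 0.012     ]
[356.90582 195.46979] [ 0.56581741 -0.19643459  0.012     ]
[353.72876 235.41025] [ 0.45850193 -0.18838543  0.012     ]
block ((320.9939270019531, 222.0779571533203), (54.77296447753906, 8.366462707519531), 4.4846062660217285)
[293.3642 224.107 ] [ 0.48700014 -0.02511755  0.044     ]
[294.01837 215.76614] [ 0.5088123  -0.02662769  0.044     ]
[348.62366 220.04892] [ 0.49913214 -0.16932942  0.044     ]
[347.96948 228.38977] [ 0.4773456  -0.16773003  0.044     ]
stop px 224 359 180 237
[[0.485 0.02  1.215]
 [0.485 0.02  1.215]
 [0.55  0.099 0.117]
 [0.547 0.102 0.119]
 [0.547 0.08  0.117]
 [0.548 0.058 0.115]
 [0.545 0.107 0.116]
 [0.545 0.085 0.119]
 [0.545 0.063 0.118]
 [0.542 0.112 0.115]
 [0.542 0.09  0.117]
 [0.542 0.067 0.12 ]
 [0.543 0.045 0.118]
 [0.54  0.08  0.117]
 [0.54  0.058 0.119]
 [0.539 0.066 0.088]
 [0.54  0.044 0.08 ]
 [0.537 0.061 0.086]
 [0.537 0.039 0.078]
 [0.534 0.051 0.09 ]
 [0.532 0.066 0.089]
 [0.532 0.044 0.076]
 [0.529 0.053 0.087]
 [0.527 0.056 0.087]
 [0.485 0.02  1.215]
 [0.485 0.02  1.215]]
```

View pics/crop.png

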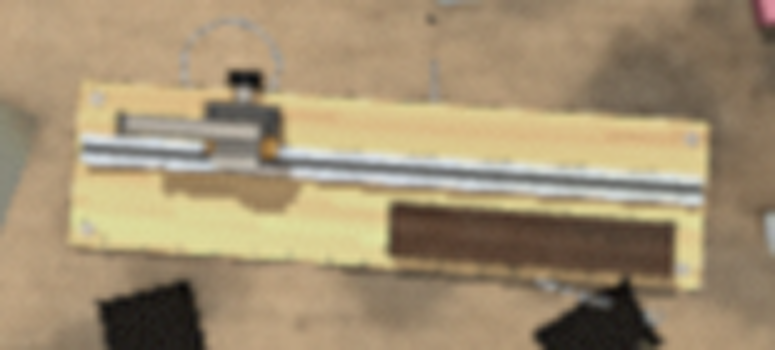

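The crop confirms the dark block, with its leading end at crop (390,230). The stop stands upright at crop (240,140), its handle rod runs left to (120,125), and the brass nose is at (268,148).

```bash
python3 - <<'E'
from h import *
s=arm.observe();R=Ro.from_rotvec(s["ee_rot"]).as_matrix();print("tool axes cols\n",R.round(3))
k=cam("top")
C=[ray(k,215+u/5,175+v/5,.012) for u,v in((80,80),(710,122),(702,290),(70,245))]
for c in C:print(c.round(4))
y=(C[0]-C[1])+(C[3]-C[2]);print("yaw",np.degrees(np.arctan2(-y[0],y[1])))
m=np.mean(C,0);print("centre",m)
f,cx,cy,Rc,o=cam("wrist",s);print("cam",o,Rc[:,2])
E
```

```text
tool axes cols
 [[-0.943 -0.001  0.332]
 [-0.332  0.001 -0.943]
 [ 0.    -1.    -0.001]]
[0.5744 0.1424 0.012 ]
[ 0.5552 -0.1967  0.012 ]
[ 0.465  -0.1928  0.012 ]
[0.4855 0.1465 0.012 ]
yaw -3.342576626431028
centre [ 0.52002648 -0.02518203  0.012     ]
cam [ 0.28277661 -0.56241947  0.38517352] [-0.2779627  -0.09735644 -0.95564557]
```

>>> {"method": "carry_out", "body": {
  "steps": [0.4,0.25,0.5,0.1,0.125,0.4,0.5,1.0,0.15,0.25,0.4,0.5,1.0,0.15,0.25]
}}

```text
clock: 0.4
position: [0.2611, -0.4847, 0.2072]
ee_rot: [-0.532, 1.915, -1.912]
force: [0.1, -0.3, -0.3]
width: 0.788
```

>>> {"method": "carry_out", "body": {
  "steps": [0.4,0.25,0.5,0.1,0.125,0.4,0.5,1.0,0.15,0.25,0.4,0.5,1.0,0.15,0.25]
}}

```text
clock: 0.7
position: [0.3105, -0.3849, 0.2224]
ee_rot: [-0.692, 1.79, -1.789]
force: [0.5, -0.1, 0.4]
width: 0.527
```

>>> {"method": "carry_out", "body": {
  "steps": [0.4,0.25,0.5,0.1,0.125,0.4,0.5,1.0,0.15,0.25,0.4,0.5,1.0,0.15,0.25]
}}

```text
clock: 1.0
position: [0.3601, -0.2852, 0.2374]
ee_rot: [-0.837, 1.659, -1.659]
force: [0.1, -1.1, -0.3]
width: 0.4
```

>>> {"method": "carry_out", "body": {
  "steps": [0.4,0.25,0.5,0.1,0.125,0.4,0.5,1.0,0.15,0.25,0.4,0.5,1.0,0.15,0.25]
}}

```text
clock: 1.3
position: [0.41, -0.1853, 0.2525]
ee_rot: [-0.966, 1.525, -1.525]
force: [0.1, -0.3, 0.8]
width: 0.397
```

>>> {"method": "carry_out", "body": {
  "steps": [0.4,0.25,0.5,0.1,0.125,0.4,0.5,1.0,0.15,0.25,0.4,0.5,1.0,0.15,0.25]
}}

```text
clock: 1.6
position: [0.4598, -0.0852, 0.2674]
ee_rot: [-1.081, 1.386, -1.386]
force: [-0.6, -0.3, -1.4]
width: 0.402
```

>>> {"method": "carry_out", "body": {
  "steps": [0.4,0.25,0.5,0.1,0.125,0.4,0.5,1.0,0.15,0.25,0.4,0.5,1.0,0.15,0.25,0.4,0.5,1.0,0.15,0.25]
}}

```text
clock: 2.0
position: [0.5084, 0.0119, 0.2814]
ee_rot: [-1.183, 1.249, -1.247]
force: [-0.4, -0.7, 0.4]
width: 0.397
```

```bash
python3 - <<'E'
from h import *
s=arm.observe();p,d=get_image("wrist");k=cam("wrist",s);np.savez("pics/w1.npz",p=p,d=d,s=s)
cv2.imwrite("pics/w1.png",p[:,:,::-1])
R=Ro.from_rotvec(s["ee_rot"]).as_matrix();print(s["position"],R[:,2],np.degrees(np.arctan2(R[1,2],R[0,2])))
E
```

```text
[0.5084362  0.01189747 0.28142753] [ 9.98591863e-01 -5.30477932e-02 -4.71395535e-04] -3.0408423308035877
```

View pics/w1.png

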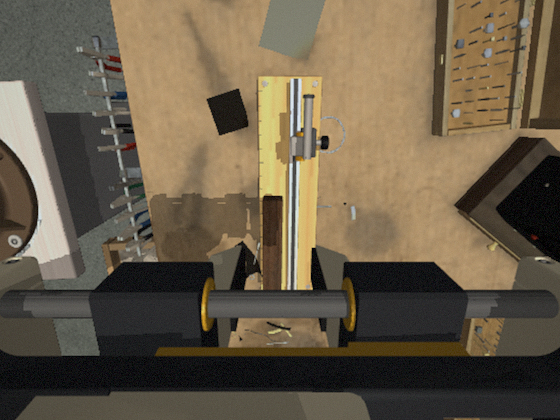

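The wrist view looks down with +y up in the image. The jig spans columns 258–320, the stop with its rod is at (309,95–155), and the block's leading end is at (272,197).

```bash
python3 - <<'E'
from h import *
a=np.load("pics/w1.npz",allow_pickle=True);p,d,s=a["p"],a["d"],a["s"].item();k=cam("wrist",s);X=cloud(k,d)
hsv=cv2.cvtColor(p,cv2.COLOR_RGB2HSV)
print("table",np.median(X[60:150,140:200,2]))
y=(hsv[...,0]>18)&(hsv[...,0]<32)&(hsv[...,1]>90)&(hsv[...,2]>170)
L=[];Rr=[];B=[]
for v in range(85,235,3):
    u=np.nonzero(y[v,250:330])[0]+250
    if len(u)>5:
        L.append(ray(k,u.min()-.5,v,.012)[:2]);
        if v<105 or v>160:Rr.append(ray(k,u.max()+.5,v,.012)[:2])
for n,q in(("L",L),("R",Rr)):
    q=np.array(q);vx,vy,x0,y0=cv2.fitLine(q.astype(np.float32),cv2.DIST_HUBER,0,1e-4,1e-4).ravel();print(n,"x at y=0:",x0-y0*vx/vy,"yaw",np.degrees(np.arctan(-vx/vy)),len(q))
vv=[np.nonzero(y[60:100,u])[0] for u in range(265,318,4)];print("top v",[60+q.min() for q in vv if len(q)])
m=(X[...,2]>.1)&(X[...,2]<.14);m[:, :280]=0;m[:,350:]=0;m[180:]=0
Q=X[m];print("rod n",len(Q),"z",np.percentile(Q[:,2],[5,50,95]),"y",Q[:,1].min(),Q[:,1].max(),"x",np.percentile(Q[:,0],[2,50,98]))
Q=Q[np.argsort(Q[:,1])];print(Q[::max(1,len(Q)//20)].round(4))
# bronze
n=(hsv[...,0]>8)&(hsv[...,0]<22)&(hsv[...,1]>150);n[:,:288]=0;n[:,330:]=0;n[:110]=0;n[175:]=0
v,u=np.nonzero(n);print("nose px",len(u),list(zip(u,v))[:40]);print(X[n].round(3)[::3])
cr=cv2.resize(p[70:210,240:350],None,fx=5,fy=4.28,interpolation=2);cv2.imwrite("pics/w1c.png",cr[:,:,::-1])
# block
b=((hsv[...,2]<95)&(X[...,2]>.033)&(X[...,2]<.055)).astype(np.uint8);b[:,:255]=0;b[:,290:]=0;b[:185]=0;b[250:]=0
for v in range(195,250,6):
    u=np.nonzero(b[v])[0]
    if len(u):print(v,ray(k,u.min()-.5,v,.044).round(4),ray(k,u.max()+.5,v,.044).round(4))
E
```

```text
table 0.0010780161904475893
L x at y=0: 0.49387366 yaw 7.307037 50
R x at y=0: 0.5684412 yaw -3.1654072 31
top v [np.int64(76), np.int64(76), np.int64(76), np.int64(76), np.int64(76), np.int64(76), np.int64(77), np.int64(76), np.int64(76), np.int64(77), np.int64(76), np.int64(77), np.int64(77), np.int64(77)]
rod n 587 z [0.11379158 0.11712438 0.11900758] y 0.0406064472413963 0.11121900859668885 x [0.53959491 0.54521696 0.5518162 ]
[[0.5486 0.0406 0.1124]
 [0.5447 0.0449 0.117 ]
 [0.5436 0.0485 0.1182]
 [0.5403 0.052  0.1171]
 [0.5483 0.0562 0.1183]
 [0.5461 0.0597 0.1181]
 [0.5407 0.0632 0.1164]
 [0.5453 0.0674 0.1173]
 [0.542  0.0709 0.1168]
 [0.5421 0.0742 0.1168]
 [0.549  0.0781 0.1163]
 [0.5466 0.0816 0.1186]
 [0.5445 0.0849 0.1181]
 [0.5426 0.0882 0.1158]
 [0.5506 0.092  0.1149]
 [0.5481 0.0953 0.1181]
 [0.5459 0.0985 0.1189]
 [0.545  0.1018 0.1171]
 [0.543  0.105  0.1158]
 [0.542  0.1082 0.1161]
 [0.5483 0.1107 0.1197]]
nose px 60 [(np.int64(300), np.int64(132)), (np.int64(301), np.int64(132)), (np.int64(302), np.int64(132)), (np.int64(296), np.int64(133)), (np.int64(297), np.i
[... 1356 characters left out ...]
0.075]
 [0.537 0.039 0.079]
 [0.54  0.039 0.079]
 [0.534 0.038 0.077]
 [0.538 0.038 0.078]
 [0.533 0.036 0.075]
 [0.537 0.036 0.077]
 [0.54  0.036 0.079]
 [0.537 0.035 0.078]
 [0.54  0.035 0.079]]
201 [ 0.4837 -0.026   0.044 ] [ 0.5113 -0.0275  0.044 ]
207 [ 0.4831 -0.0351  0.044 ] [ 0.5108 -0.0366  0.044 ]
213 [ 0.4825 -0.0443  0.044 ] [ 0.5104 -0.0457  0.044 ]
219 [ 0.4818 -0.0535  0.044 ] [ 0.5099 -0.055   0.044 ]
225 [ 0.4812 -0.0629  0.044 ] [ 0.5094 -0.0645  0.044 ]
231 [ 0.4805 -0.0725  0.044 ] [ 0.5089 -0.074   0.044 ]
237 [ 0.4799 -0.0821  0.044 ] [ 0.5055 -0.0835  0.044 ]
243 [ 0.4792 -0.0919  0.044 ] [ 0.5065 -0.0933  0.044 ]
249 [ 0.4786 -0.1017  0.044 ] [ 0.506  -0.1032  0.044 ]
```

View pics/w1c.png

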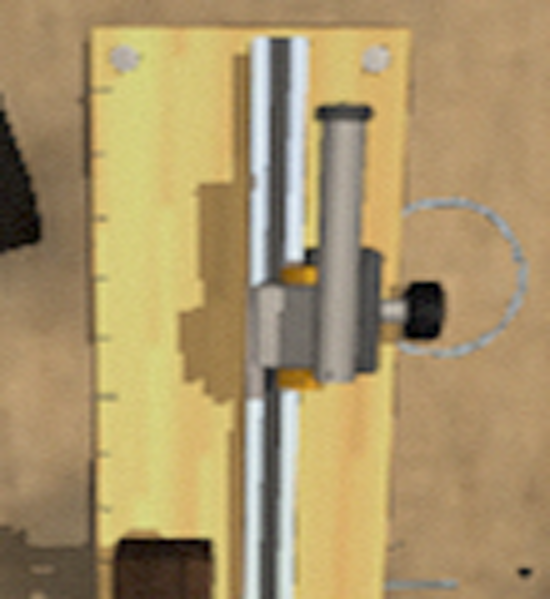

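The crop shows the leaf upright: rod axis at crop column ~342, rod cap at (345,110), leaf columns 250–340 by rows 285–375, and the nose bottom at (298,388). I'll fit the fence line for the yaw.

```bash
python3 - <<'E'
from h import *
a=np.load("pics/w1.npz",allow_pickle=True);p,d,s=a["p"],a["d"],a["s"].item();k=cam("wrist",s)
g=cv2.cvtColor(p,cv2.COLOR_RGB2LAB).astype(float)
# fence left edge: strongest b-channel (yellow->grey) drop
for lo,hi,z,x,n in((282,298,.028,15,"fenceL"),):
    q=[]
    for v in list(range(80,105,2))+list(range(165,250,2)):
        r=-np.diff(cv2.GaussianBlur(g[v:v+1,:,2],(3,1),0)[0,lo:hi]);i=r.argmax()
        q.append(ray(k,lo+i+.5,v,z)[:2])
    q=np.array(q,np.float32);vx,vy,x0,y0=cv2.fitLine(q,cv2.DIST_HUBER,0,1e-4,1e-4).ravel();print(n,"x(y=0)",x0-y0*vx/vy,"yaw",np.degrees(np.arctan(-vx/vy)),"res",np.std(q[:,0]-x0-(q[:,1]-y0)*vx/vy))
for n,z,P in(("fence",.028,((290.4,79.3),(289.2,207.9))),("fenceR",.028,((301.4,79.3),(299.6,207.9))),("R",.012,((322,77),(317.2,207.9))),("L",.012,((258.4,77),(259.2,191.5)))):
    A,B=[ray(k,u,v,z) for u,v in P];print(n,A.round(4),B.round(4),"yaw",np.degrees(np.arctan2(-(A-B)[0],(A-B)[1])))
E
```

```text
fenceL x(y=0) 0.5228935 yaw -3.2806122 res 0.0003631979
fence [0.5316 0.1369 0.028 ] [ 0.5223 -0.0434  0.028 ] yaw -2.9516795472192916
fenceR [0.5464 0.1361 0.028 ] [ 0.5381 -0.0442  0.028 ] yaw -2.63870454133309
R [0.5763 0.1391 0.012 ] [ 0.5666 -0.0505  0.012 ] yaw -2.9199141763060132
L [0.488  0.1438 0.012 ] [ 0.4775 -0.0193  0.012 ] yaw -3.6913031185993215
```

>>> {"method": "carry_out", "body": {
  "steps": [0.4,0.2,0.4,-0.4,0,0.4,0.375,0.775,-0.9,0,0.4,0.375,0.775,-1.0,0,0.4,0.375,0.775,-1.0,0]
}}

```text
clock: 2.45
position: [0.5429, 0.0868, 0.1775]
ee_rot: [-1.189, 1.254, -1.247]
force: [-0.5, -1.1, 0.4]
width: 0.401
```

>>> {"method": "carry_out", "body": {
  "steps": [0.4,0,0,-0.4,0,0.4,0,0,-0.7,0,0.4,0,0,-0.81,0,0.4,0,0,-0.81,0]
}}

```text
clock: 2.85
position: [0.5447, 0.0856, 0.1004]
ee_rot: [-1.184, 1.252, -1.251]
force: [0.3, 0.5, 0.1]
width: 0.402
```

```bash
python3 - <<'E'
from h import *
s=arm.observe();p,d=get_image("wrist");k=cam("wrist",s);np.savez("pics/w2.npz",p=p,d=d,s=s);X=cloud(k,d)
cv2.imwrite("pics/w2.png",p[:,:,::-1]);print(s["position"],proj(k,s["position"]))
m=(X[...,2]>.09)&(X[...,2]<.125);Q=X[m]
for y in np.arange(.03,.12,.008):
    q=Q[(abs(Q[:,1]-y)<.004)&(abs(Q[:,0]-.546)<.012)]
    if len(q)>5:print(y.round(3),q[:,0].min().round(4),q[:,0].max().round(4),q[:,2].max().round(4),len(q))
E
```

```text
[0.54466052 0.08558065 0.10042079] (np.float64(278.19449512934494), np.float64(238.49226285190153))
0.054 0.5395 0.551 0.1184 45
0.062 0.5397 0.5512 0.119 188
0.07 0.5402 0.5497 0.1191 167
0.078 0.5407 0.5501 0.1194 170
0.086 0.5412 0.5511 0.1191 182
0.094 0.5417 0.5515 0.1197 192
0.102 0.5422 0.5519 0.1192 192
0.11 0.541 0.5534 0.1203 259
```

View pics/w2.png

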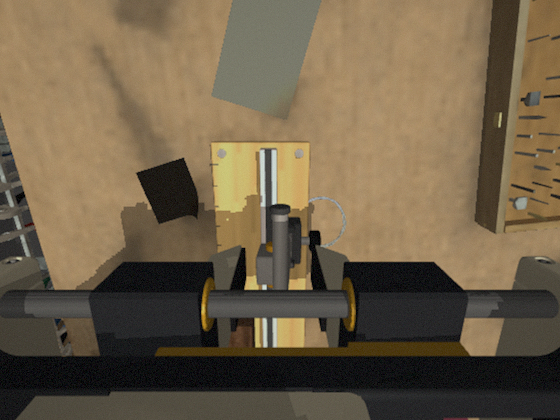

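The rod sits between the fingers, near (280,240) in the picture, clear of both.

>>> {"method": "carry_out", "body": {
  "steps": [0.4,0.015,0.03,0,0,0.4,0.015,0.03,0,0,0.08,0.015,0.03,0,0,0.08,0.015,0.03,0,0,0.0,0.015,0.03,0,0,0.0,0.015,0.03,0,0,0.0,0.015,0.03,0,0,0.0,0.015,0.03,0,0],
  "grip_force": 8
}}

```text
clock: 3.7
position: [0.5467, 0.091, 0.1008]
ee_rot: [-1.183, 1.249, -1.249]
force: [-0.3, -0.6, -0.2]
width: 0.001
```

```bash
python3 - <<'E'
from h import *
s=arm.observe();p,d=get_image("wrist");k=cam("wrist",s);X=cloud(k,d);print(s["width"],s["force"],s["position"])
P,D=get_image("scene");
k2=cam("scene");u,v=map(int,proj(k2,s["position"]));c=P[v-45:v+45,u-55:u+55]
o=np.hstack([cv2.resize(p[180:345,200:360],(400,412)),cv2.resize(c,(400,412),interpolation=2)]);cv2.imwrite("pics/w3.png",o[:,:,::-1])
E
```

```text
0.0012405274801234308 [-0.25448057 -0.5901108  -0.18894626] [0.54665799 0.09099823 0.1008091 ]
```

View pics/w3.png

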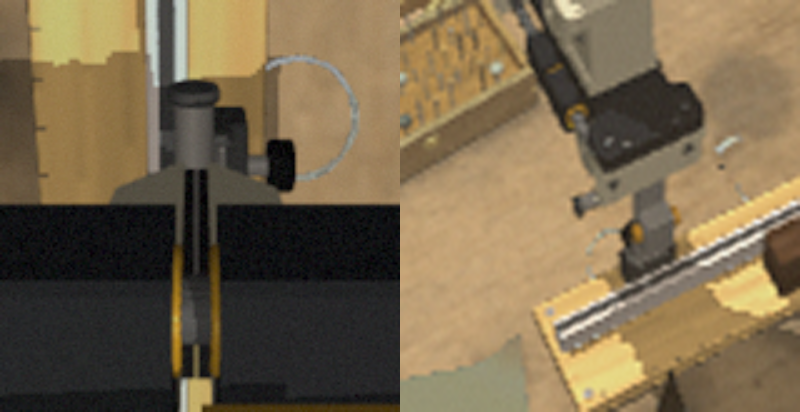

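```bash
python3 - <<'E'
from h import *
s=arm.observe();p,d=get_image("wrist");k=cam("wrist",s);X=cloud(k,d)
for u in(270,274,278,282):
  for v in range(212,270,6):print(u,v,p[v,u],X[v,u].round(4))
cv2.imwrite("pics/w4.png",cv2.resize(p[200:300,220:340],None,fx=6,fy=6,interpolation=cv2.INTER_CUBIC)[:,:,::-1])
E
```

```text
270 212 [139 146 146] [0.5391 0.0876 0.0291]
270 218 [51 54 53] [0.5428 0.1115 0.1175]
270 224 [72 72 68] [0.5424 0.1066 0.1145]
270 230 [72 67 64] [0.5421 0.1024 0.1138]
270 236 [71 67 64] [0.5419 0.0984 0.1141]
270 242 [72 69 62] [0.5417 0.0948 0.1151]
270 248 [84 80 66] [0.5427 0.1018 0.14  ]
270 254 [84 79 67] [0.543  0.1021 0.1483]
270 260 [82 78 65] [0.5431 0.1022 0.1555]
270 266 [61 57 46] [0.546  0.1273 0.2102]
274 212 [69 72 71] [0.5427 0.0874 0.0291]
274 218 [66 64 63] [0.5453 0.112  0.1192]
274 224 [98 95 87] [0.545  0.1075 0.1175]
274 230 [97 90 86] [0.5448 0.1037 0.1176]
274 236 [99 95 88] [0.5445 0.0996 0.1173]
274 242 [97 91 87] [0.5443 0.0955 0.1171]
274 248 [34 31 28] [0.5448 0.1006 0.1376]
274 254 [23 21 23] [0.5449 0.1003 0.1446]
274 260 [0 0 0] [0.545  0.1007 0.1526]
274 266 [10 14  6] [0.545  0.1    0.1579]
278 212 [32 28 28] [0.5477 0.1121 0.1081]
278 218 [65 63 61] [0.5477 0.1121 0.1201]
278 224 [108 102  96] [0.5474 0.1075 0.1178]
278 230 [102  96  90] [0.5472 0.1034 0.1172]
278 236 [106  98  93] [0.547  0.0999 0.1184]
278 242 [95 94 84] [0.5468 0.0959 0.1185]
278 248 [60 54 48] [0.547  0.1007 0.138 ]
278 254 [58 54 53] [0.547  0.1006 0.1456]
278 260 [58 50 46] [0.547  0.1003 0.1521]
278 266 [62 59 53] [0.547  0.1003 0.1586]
282 212 [89 73 46] [0.5499 0.0819 0.0132]
282 218 [66 67 61] [0.5501 0.1116 0.1188]
282 224 [88 85 79] [0.5499 0.1072 0.1174]
282 230 [89 85 79] [0.5497 0.1034 0.1177]
282 236 [87 84 76] [0.5495 0.0991 0.1168]
282 242 [87 80 75] [0.5493 0.0954 0.1175]
282 248 [25 24 24] [0.5493 0.1001 0.1371]
282 254 [11 10  8] [0.5492 0.1002 0.145 ]
282 260 [0 4 2] [0.5491 0.0999 0.1514]
282 266 [ 5  6 10] [0.549  0.1004 0.159 ]
```

View pics/w4.png

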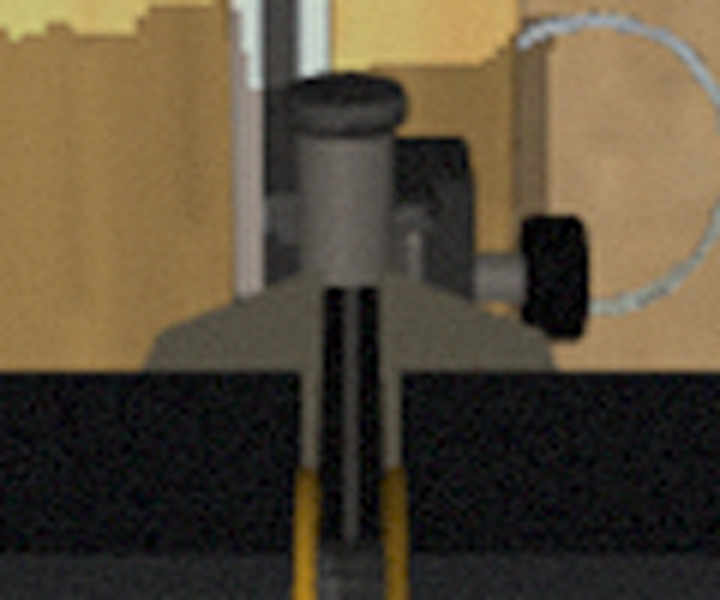

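The picture shows the shut pads ending at crop row 285, above the rod, so the real tips seem to sit higher than the reported TCP. Going about 34 mm lower is safe whichever is right.

>>> {"method": "carry_out", "body": {
  "steps": [0.4,0,0,0,0,0.4,0,0,0,0,0.4,0,0,0,0,0.4,0,0,0,0,0.4,0,0,-0.2,0,0.4,0,0,-0.34,0,0.4,0,0,-0.34,0]
}}

```text
clock: 4.55
position: [0.5451, 0.0904, 0.0649]
ee_rot: [-1.187, 1.251, -1.248]
force: [-1.1, 0.2, -0.4]
width: 0.402
```

>>> {"method": "carry_out", "body": {
  "steps": [0.15,0,0,0,0,0.15,0,0,0,0,0.0,0,0,0,0,0.0,0,0,0,0,0.0,0,0,0,0,0.0,0,0,0,0]
}}

```text
clock: 5.15
position: [0.5469, 0.0912, 0.0673]
ee_rot: [-1.183, 1.248, -1.249]
force: [-0.1, 0.1, 4.7]
width: 0.105
```

```bash
python3 - <<'E'
from h import *
s=arm.observe();p,d=get_image("wrist");k=cam("wrist",s);X=cloud(k,d);print(s["clock"],s["width"],s["force"],s["position"],arm.grip_point_offset)
for v in range(195,275,5):print(v,p[v,278],X[v,278].round(4),p[v,290],X[v,290].round(4))
cv2.imwrite("pics/w5.png",cv2.resize(p[180:300,220:340],None,fx=5,fy=5,interpolation=cv2.INTER_CUBIC)[:,:,::-1])
E
```

```text
5.15 0.10479265549138071 [-0.07938137  0.12348579  4.69309196] [0.54694693 0.09117897 0.06727993] 0.0188
195 [204 182 112] [0.5478 0.1074 0.012 ] [202 177 105] [0.5577 0.1071 0.0129]
200 [200 181 109] [0.5475 0.1036 0.014 ] [201 177 106] [0.5575 0.1033 0.0148]
205 [202 181 109] [0.5473 0.0992 0.0135] [201 171 104] [0.5574 0.0983 0.0123]
210 [201 180 109] [0.5471 0.0946 0.0127] [199 174 106] [0.5571 0.0945 0.0142]
215 [205 184 112] [0.5468 0.0903 0.0132] [177 151  91] [0.557  0.0897 0.013 ]
220 [148 120  71] [0.5466 0.0856 0.0124] [145 114  72] [0.5568 0.0856 0.0143]
225 [161 136  78] [0.5463 0.0815 0.0137] [209 180 109] [0.5566 0.0805 0.0125]
230 [126 101  63] [0.5461 0.0769 0.0137] [134 109  61] [0.5564 0.0764 0.0137]
235 [24 26 25] [0.5479 0.1122 0.1135] [102  83  54] [0.5541 0.1117 0.1131]
240 [46 45 45] [0.5479 0.112  0.1198] [28 28 27] [0.5539 0.1094 0.1143]
245 [45 46 41] [0.5477 0.1094 0.1198] [40 40 37] [0.5553 0.0723 0.0362]
250 [106 101  94] [0.5476 0.1061 0.1186] [1 0 0] [0.5538 0.1004 0.1069]
255 [106 100  95] [0.5474 0.1031 0.1182] [15 18 19] [0.5536 0.1005 0.1134]
260 [102  99  89] [0.5473 0.1003 0.1182] [1 1 9] [0.5534 0.1002 0.1186]
265 [105  99  94] [0.5471 0.0974 0.1179] [18 15 20] [0.5532 0.1004 0.1245]
270 [100  98  90] [0.547  0.0947 0.1184] [13  7 15] [0.553  0.1    0.1288]
```

The rod is now held: width 0.105 is about 10 mm. The tips really sit about 37 mm behind the reported TCP. Next I swing the stop down in an arc.

>>> {"method": "carry_out", "body": {
  "steps": [0,-0.05,0.003,-0.003,0,0,-0.1,0.006,-0.012,0,0,-0.15,0.008,-0.023,0,0,-0.2,0.011,-0.038,0,0,-0.29,0.016,-0.074,0,0,-0.376,0.02,-0.122,0,0,-0.455,0.025,-0.179,0,0,-0.526,0.028,-0.246,0,0,-0.526,0.028,-0.246,0,0,-0.526,0.028,-0.246,0]
}}

```text
clock: 6.2
position: [0.4929, 0.0939, 0.0417]
ee_rot: [-1.185, 1.25, -1.248]
force: [-0.9, 3.0, -0.8]
width: 0.104
```

>>> {"method": "carry_out", "body": {
  "steps": [0,-0.03,0.002,-0.036,0,0,-0.062,0.003,-0.076,0,0,-0.09,0.005,-0.116,0,0,-0.114,0.006,-0.158,0,0,-0.137,0.007,-0.202,0,0,-0.155,0.008,-0.246,0,0,-0.172,0.009,-0.292,0,0,-0.185,0.01,-0.339,0,0,-0.196,0.01,-0.387,0,0,-0.203,0.011,-0.435,0,0,-0.203,0.011,-0.435,0]
}}

```text
clock: 7.3
position: [0.4739, 0.0949, -0.0018]
ee_rot: [-1.183, 1.249, -1.249]
force: [3.5, 2.0, -2.1]
width: 0.106
```

>>> {"method": "carry_out", "body": {
  "steps": [0,-0.003,0,-0.03,0,0,-0.006,0,-0.06,0,0,-0.006,0,-0.075,0,0,-0.006,0,-0.085,0,0,-0.006,0,-0.085,0]
}}

```text
clock: 7.8
position: [0.4736, 0.0949, -0.0096]
ee_rot: [-1.183, 1.248, -1.249]
force: [5.0, 0.7, 2.9]
width: 0.104
```

>>> {"method": "carry_out", "body": {
  "steps": [0,0,0,-0.01,0,0,0,0,-0.02,0,0,0,0,-0.02,0,0,0,0,-0.02,0]
}}

```text
clock: 8.2
position: [0.4737, 0.095, -0.0112]
ee_rot: [-1.182, 1.248, -1.249]
force: [2.9, 0.5, 9.0]
width: 0.105
```

>>> {"method": "carry_out", "body": {
  "steps": [0.3,0,0,0,0,0.3,0,0,0,0,0.3,0,0,0,0,0.3,0,0,0.3,0,0.3,0,0,0.7,0,0.3,0,-0.2,1.0,0,0.3,0,-0.2,1.0,0]
}}

```text
clock: 8.9
position: [0.4748, 0.0731, 0.0912]
ee_rot: [-1.179, 1.247, -1.253]
force: [0.9, 0.6, 0.0]
width: 0.301
```

```bash
python3 - <<'E'
from h import *
s=arm.observe();p,d=get_image("wrist");k=cam("wrist",s);X=cloud(k,d);print(s["force"],s["position"]);np.savez("pics/w6.npz",p=p,d=d,s=s)
cv2.imwrite("pics/w6.png",p[:,:,::-1])
for x in(.475,.485,.495,.505,.515,.53,.545):
    m=(abs(X[...,0]-x)<.003)&(X[...,2]>.02)&(X[...,2]<.06)&(X[...,1]>.02)&(X[...,1]<.125);Q=X[m]
    if len(Q):print(x,len(Q),"y",Q[:,1].min().round(4),Q[:,1].max().round(4),"z",np.median(Q[:,2]).round(4),Q[:,2].max().round(4))
E
```

```text
[0.8855867  0.57499843 0.03267294] [0.47484496 0.07309567 0.09119572]
0.475 607 y 0.0454 0.1164 z 0.0399 0.0431
0.485 203 y 0.0448 0.069 z 0.0401 0.0417
0.495 205 y 0.0444 0.0682 z 0.0402 0.0421
0.505 246 y 0.0376 0.0716 z 0.04 0.042
0.515 269 y 0.0351 0.0716 z 0.0398 0.0418
0.53 782 y 0.0217 0.125 z 0.0295 0.0418
0.545 557 y 0.0344 0.125 z 0.0397 0.0465
```

View pics/w6.png

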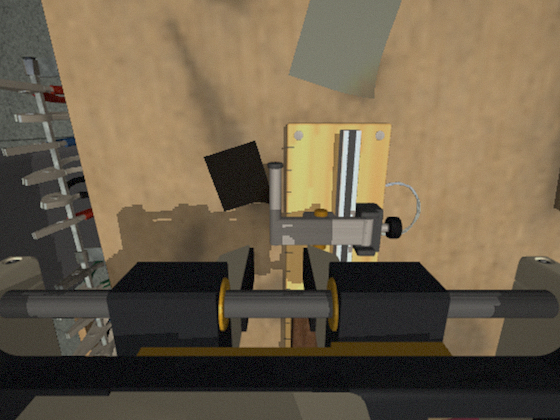

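The picture shows the leaf lying across the bed at row 230, with the nose on its +y-hidden side and the rod at (276,200). Before working beside the block, I'll check the height of the black pieces near the jig and the finger geometry.

```bash
python3 - <<'E'
from h import *
a=np.load("pics/top0.npz");p,d=a["p"],a["d"];k=cam("top");X=cloud(k,d)
for (v0,v1,u0,u1) in((230,256,320,350),(230,254,230,260)):
    q=X[v0:v1,u0:u1];m=p[v0:v1,u0:u1].max(-1)<60;Q=q[m];print(len(Q),"x",Q[:,0].min(),Q[:,0].max(),"y",Q[:,1].min(),Q[:,1].max(),"z",np.median(Q[:,2]),Q[:,2].max())
E
```

```text
285 x 0.41016608851944303 0.4701136717272286 y -0.1687516251902128 -0.10688407489244453 z 0.0025189042187638844 0.027853044947939498
306 x 0.4127032049283378 0.4849874838435454 y 0.020277063313136535 0.13078746856089488 z 0.002928163775891224 1.2148002991164788
```

>>> {"method": "carry_out", "body": {
  "steps": [0,-0.1,-0.4,0,0,0,-0.27,-0.85,0,0,0,-0.27,-1.0,0,0,0,-0.27,-1.0,0,0]
}}

```text
clock: 9.35
position: [0.4444, -0.0277, 0.0869]
ee_rot: [-1.184, 1.254, -1.251]
force: [-0.2, 0.4, -0.8]
width: 0.022
```

>>> {"method": "carry_out", "body": {
  "steps": [0,0,-0.4,0,0,0,0,-0.73,0,0,0,0,-0.73,0,0]
}}

```text
clock: 9.65
position: [0.4455, -0.1011, 0.0871]
ee_rot: [-1.183, 1.253, -1.252]
force: [-0.9, -0.1, -0.3]
width: 0.005
```

```bash
python3 - <<'E'
from h import *
s=arm.observe();p,d=get_image("wrist");k=cam("wrist",s);X=cloud(k,d);print(s["force"],s["position"],s["width"])
cv2.imwrite("pics/w7.png",p[:,:,::-1])
hsv=cv2.cvtColor(p,cv2.COLOR_RGB2HSV)
m=(hsv[...,2]<110)&(X[...,2]>.036)&(X[...,2]<.05)&(X[...,0]>.47)&(X[...,0]<.52)&(X[...,1]<0)&(X[...,1]>-.2)
Q=X[m]
for y in np.arange(-.12,-.01,.01):
    q=Q[abs(Q[:,1]-y)<.003]
    if len(q):print(y.round(3),q[:,0].min().round(4),q[:,0].max().round(4),len(q))
print("ymax",Q[:,1].max())
# finger outline near tips: z band above TCP
for h in (.03,.035,.04,.045,.05,.06,.07):
    z=s["position"][2]+h;q=X[(abs(X[...,2]-z)<.003)&(abs(X[...,0]-s["position"][0])<.05)&(abs(X[...,1]-s["position"][1])<.03)]
    if len(q):print(h,len(q),(q.min(0)-s["position"]).round(4),(q.max(0)-s["position"]).round(4))
E
```

```text
[-0.87018075 -0.11276511 -0.25294262] [ 0.44552219 -0.10110736  0.08710857] 0.0048052791724251046
-0.12 0.4768 0.5059 249
-0.11 0.4775 0.5067 258
-0.1 0.4781 0.507 262
-0.09 0.4785 0.5074 272
-0.08 0.4794 0.5088 283
-0.07 0.48 0.5095 295
-0.06 0.4806 0.5099 310
-0.05 0.4813 0.5106 324
-0.04 0.4819 0.5111 332
-0.03 0.4826 0.5116 341
ymax -0.02471863502023797
0.035 22 [-0.0038  0.009   0.0361] [0.0071 0.0114 0.038 ]
0.04 129 [-0.0085  0.0088  0.037 ] [0.0113 0.012  0.043 ]
0.045 241 [-0.0139  0.0087  0.0421] [0.0157 0.0121 0.048 ]
0.05 328 [-0.016   0.0086  0.047 ] [0.0176 0.0122 0.053 ]
0.06 113 [-0.0028  0.0034  0.0571] [0.0045 0.0118 0.063 ]
0.07 82 [-0.0026  0.0087  0.0671] [0.0043 0.0117 0.0727]
```

View pics/w7.png

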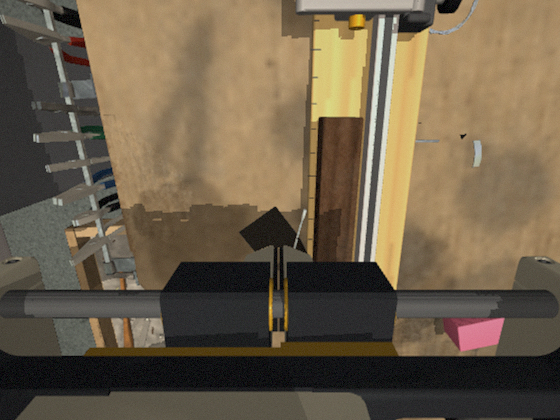

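The picture shows the block's end at (340,117), the fence to its right and the nose at (358,22). The outer finger faces taper, so I grip the block lightly between the pads above the fence. Limited grip friction also caps the push on the stop.

```bash
python3 - <<'E'
from h import *
s=arm.observe();p,d=get_image("wrist");k=cam("wrist",s);X=cloud(k,d)
hsv=cv2.cvtColor(p,cv2.COLOR_RGB2HSV)
n=(hsv[...,0]>8)&(hsv[...,0]<26)&(hsv[...,1]>150);n[:,:340]=0;n[:,375:]=0;n[35:]=0
n&=(X[...,2]>.022);v,u=np.nonzero(n);print(len(u),u.min(),u.max(),v.max());Q=X[n];print(Q.min(0),Q.max(0));print("face@z.03",ray(k,u.mean(),v.max()+.5,.03),"z.026",ray(k,u.mean(),v.max()+.5,.026))
for u in(332,340,350):
    c=hsv[100:135,u,2].astype(int);i=np.diff(c).argmin();print("block end",u,100+i,ray(k,u,100+i+.5,.044))
# fence x
b=cv2.cvtColor(p,cv2.COLOR_RGB2LAB)[...,2].astype(float);q=[]
for v in range(40,112,3):
    r=-np.diff(b[v,355:390]);q.append(ray(k,355+r.argmax()+.5,v,.028)[:2])
q=np.array(q,np.float32);vx,vy,x0,y0=cv2.fitLine(q,cv2.DIST_HUBER,0,1e-4,1e-4).ravel();print("fence yaw",np.degrees(np.arctan(-vx/vy)),"x@-.1",x0+(-.1-y0)*vx/vy)
E
```

```text
214 349 364 33
[0.50479258 0.0350942  0.02620947] [0.51543506 0.04345305 0.03498664]
face@z.03 [0.50995927 0.03445101 0.03      ] z.026 [0.5109074  0.03529719 0.026     ]
block end 332 119 [ 0.4897356  -0.02414514  0.044     ]
block end 340 119 [ 0.49563533 -0.0244804   0.044     ]
block end 350 120 [ 0.50301797 -0.02561061  0.044     ]
fence yaw -3.6615934 x@-.1 0.51330376
```

>>> {"method": "carry_out", "body": {
  "steps": [0.6,0,0,0,0,0.6,0,0,0,0,0.6,0.2,-0.04,0,0,0.6,0.47,-0.04,0,0,0.6,0.47,-0.04,0,0,0.6,0.47,-0.04,-0.3,0,0.6,0.47,-0.04,-0.6,0,0.6,0.47,-0.04,-0.8,0,0.6,0.47,-0.04,-0.91,0,0.6,0.47,-0.04,-0.91,0]
}}

```text
clock: 10.75
position: [0.492, -0.1012, -0.0038]
ee_rot: [-1.185, 1.25, -1.246]
force: [0.0, -0.8, -1.1]
width: 0.597
```

>>> {"method": "carry_out", "body": {
  "steps": [0.33,0,0,0,0,0.33,0,0,0,0,0.25,0,0,0,0,0.25,0,0,0,0,0.25,0,0,0,0],
  "grip_force": 7
}}

```text
clock: 11.25
position: [0.4937, -0.1023, -0.002]
ee_rot: [-1.182, 1.248, -1.25]
force: [-0.8, -0.3, 6.2]
width: 0.326
```

>>> {"method": "carry_out", "body": {
  "steps": [0.25,0.01,0,0,0,0.25,0.02,0,0,0,0.25,0.03,0,0,0,0.25,0.04,0,0,0,0.25,0.04,0,0,0]
}}

```text
clock: 11.75
position: [0.4961, -0.1024, -0.0024]
ee_rot: [-1.185, 1.25, -1.249]
force: [-4.7, -0.0, 7.3]
width: 0.325
```

>>> {"method": "carry_out", "body": {
  "steps": [0.25,0,0,0.01,0,0.25,0,0,0.015,0,0.25,0,0,0.015,0,0.25,0,0,0.015,0]
}}

```text
clock: 12.15
position: [0.4973, -0.1021, -0.0013]
ee_rot: [-1.183, 1.249, -1.249]
force: [0.0, -0.3, -1.7]
width: 0.328
```

>>> {"method": "carry_out", "body": {
  "steps": [0.25,0.005,0,0,0,0.25,0.01,0,0,0,0.25,0.015,0,0,0,0.25,0.02,0,0,0,0.25,0.02,0,0,0]
}}

```text
clock: 12.65
position: [0.4993, -0.1021, -0.0013]
ee_rot: [-1.183, 1.249, -1.249]
force: [-0.1, -0.1, -2.0]
width: 0.328
```

>>> {"method": "carry_out", "body": {
  "steps": [0.25,0,0,-0.005,0,0.25,0.01,0,-0.005,0,0.25,0.02,0,-0.005,0,0.25,0.02,0,-0.005,0]
}}

```text
clock: 13.05
position: [0.5014, -0.1021, -0.0017]
ee_rot: [-1.183, 1.249, -1.249]
force: [-0.1, 0.2, -1.1]
width: 0.322
```

>>> {"method": "carry_out", "body": {
  "steps": [0.25,0.005,0,0,0,0.25,0.01,0,0,0,0.25,0.015,0,0,0,0.25,0.015,0,0,0]
}}

```text
clock: 13.45
position: [0.5025, -0.1021, -0.0018]
ee_rot: [-1.183, 1.249, -1.249]
force: [-0.0, 0.2, -0.5]
width: 0.326
```

>>> {"method": "carry_out", "body": {
  "steps": [0.25,0.005,0,0,0,0.25,0.01,0,0,0,0.25,0.015,0,0,0,0.25,0.015,0,0,0]
}}

```text
clock: 13.85
position: [0.5025, -0.1021, -0.0021]
ee_rot: [-1.186, 1.251, -1.248]
force: [-5.6, 0.3, 1.2]
width: 0.325
```

>>> {"method": "carry_out", "body": {
  "steps": [0.25,-0.006,0.02,0,0,0.25,-0.004,0.06,0,0,0.25,-0.001,0.1,0,0,0.25,0.002,0.15,0,0,0.25,0.005,0.2,0,0,0.25,0.008,0.25,0,0,0.25,0.01,0.3,0,0,0.25,0.013,0.35,0,0,0.25,0.016,0.4,0,0,0.25,0.018,0.43,0,0,0.25,0.019,0.45,0,0,0.25,0.019,0.45,0,0]
}}

```text
clock: 15.05
position: [0.5052, -0.0565, -0.002]
ee_rot: [-1.185, 1.25, -1.248]
force: [-5.2, 0.8, -0.4]
width: 0.322
```

>>> {"method": "carry_out", "body": {
  "steps": [0.25,0.001,0.01,0,0,0.25,0.001,0.02,0,0,0.25,0.002,0.03,0,0,0.25,0.002,0.04,0,0,0.25,0.003,0.05,0,0,0.25,0.003,0.06,0,0,0.25,0.004,0.07,0,0,0.25,0.004,0.07,0,0]
}}

```text
clock: 15.85
position: [0.5055, -0.05, -0.0021]
ee_rot: [-1.185, 1.25, -1.248]
force: [-5.7, -2.2, -2.2]
width: 0.327
```

>>> {"method": "carry_out", "body": {
  "steps": [0.25,-0.005,0.01,0,0,0.25,-0.007,0.02,0,0,0.25,-0.006,0.03,0,0,0.25,-0.006,0.03,0,0]
}}

```text
clock: 16.25
position: [0.5057, -0.0468, -0.0018]
ee_rot: [-1.183, 1.249, -1.248]
force: [-4.6, 0.0, -1.6]
width: 0.33
```

```bash
python3 - <<'E'
from h import *
s=arm.observe();p,d=get_image("wrist");k=cam("wrist",s);X=cloud(k,d);print(s["position"],s["force"]);np.savez("pics/w8.npz",p=p,d=d,s=s)
u,v=map(int,proj(k,[.510,.03,.03]));print(u,v)
cv2.imwrite("pics/w8.png",cv2.resize(p[max(0,v-50):v+50,u-60:u+60],None,fx=5,fy=5,interpolation=cv2.INTER_CUBIC)[:,:,::-1])
for r in range(v-25,v+30,2):print(r,p[r,u],X[r,u].round(4))
E
```

```text
[ 0.50570834 -0.046765   -0.00179601] [-4.63535646  0.01926052 -1.57784428]
278 121
96 [215 190  47] [0.5104 0.042  0.0332]
98 [218 196  49] [0.5103 0.041  0.0336]
100 [217 195  52] [0.5103 0.0402 0.0329]
102 [215 193  47] [0.5102 0.0392 0.0336]
104 [216 195  45] [0.5102 0.0383 0.0331]
106 [213 193  45] [0.5101 0.0374 0.0333]
108 [208 169  43] [0.5101 0.0365 0.032 ]
110 [98 80 14] [0.51   0.0356 0.0275]
112 [131 104  59] [0.51   0.0348 0.0136]
114 [152 121  76] [0.5099 0.0337 0.0134]
116 [143 113  61] [0.5099 0.0326 0.0126]
118 [223 192 118] [0.5098 0.0316 0.013 ]
120 [189 160 100] [0.5097 0.0305 0.0128]
122 [64 42 31] [0.5097 0.0301 0.0444]
124 [99 70 53] [0.5097 0.0293 0.0458]
126 [96 72 52] [0.5096 0.0284 0.0457]
128 [97 67 51] [0.5096 0.0275 0.0459]
130 [94 66 45] [0.5095 0.0266 0.0453]
132 [89 62 39] [0.5095 0.0257 0.0464]
134 [95 68 48] [0.5094 0.0248 0.0452]
136 [95 72 50] [0.5094 0.0239 0.045 ]
138 [106  78  55] [0.5093 0.0231 0.0467]
140 [105  75  54] [0.5093 0.0221 0.0456]
142 [107  79  58] [0.5092 0.0213 0.0467]
144 [98 67 45] [0.5092 0.0203 0.0461]
146 [99 71 47] [0.5091 0.0194 0.046 ]
148 [96 68 46] [0.5091 0.0184 0.0449]
150 [98 71 45] [0.509  0.0175 0.0459]
```

View pics/w8.png

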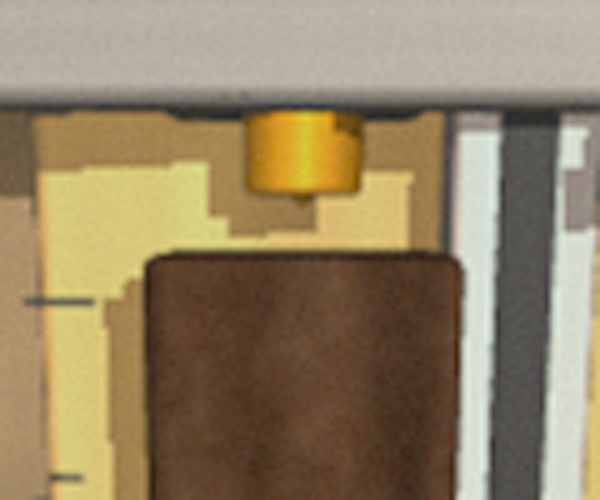

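The picture shows the block flush beside the fence, its end at crop row 255, and the nose face at row 195. The gap is about 5.6 mm.

>>> {"method": "carry_out", "body": {
  "steps": [0.25,-0.003,0.01,0,0,0.25,-0.004,0.02,0,0,0.25,-0.004,0.03,0,0,0.25,-0.003,0.035,0,0,0.25,-0.003,0.04,0,0,0.25,-0.003,0.04,0,0]
}}

```text
clock: 16.9
position: [0.506, -0.0428, -0.0017]
ee_rot: [-1.183, 1.248, -1.249]
force: [-2.8, -0.9, -0.8]
width: 0.329
```

>>> {"method": "carry_out", "body": {
  "steps": [0.25,0,0.003,0,0,0.25,0,0.005,0,0,0.25,0,0.005,0,0]
}}

```text
clock: 17.2
position: [0.506, -0.0424, -0.0016]
ee_rot: [-1.183, 1.248, -1.249]
force: [-0.3, 0.7, -1.9]
width: 0.329
```

>>> {"method": "carry_out", "body": {
  "steps": [0.25,0,0.003,0,0,0.25,0,0.005,0,0,0.25,0,0.005,0,0]
}}

```text
clock: 17.5
position: [0.506, -0.0419, -0.0017]
ee_rot: [-1.183, 1.248, -1.249]
force: [-0.1, -0.2, -1.6]
width: 0.325
```

>>> {"method": "carry_out", "body": {
  "steps": [0.25,0.003,0.003,0,0,0.25,0.005,0.005,0,0,0.25,0.005,0.005,0,0]
}}

```text
clock: 17.8
position: [0.506, -0.0416, -0.0018]
ee_rot: [-1.183, 1.249, -1.249]
force: [-0.6, -0.4, -2.0]
width: 0.329
```

>>> {"method": "carry_out", "body": {
  "steps": [0.25,0,0.003,0,0,0.25,0,0.005,0,0,0.25,0,0.005,0,0]
}}

```text
clock: 18.1
position: [0.506, -0.0412, -0.0018]
ee_rot: [-1.183, 1.249, -1.249]
force: [-1.1, -0.5, -1.5]
width: 0.323
```

>>> {"method": "carry_out", "body": {
  "steps": [0.25,0,0.003,-0.003,0,0.25,0,0.005,-0.004,0,0.25,0,0.005,-0.004,0]
}}

```text
clock: 18.4
position: [0.506, -0.0411, -0.0022]
ee_rot: [-1.184, 1.249, -1.25]
force: [-1.9, -4.0, 0.6]
width: 0.33
```

>>> {"method": "carry_out", "body": {
  "steps": [0.25,0,0.003,0,0,0.25,0,0.005,0,0,0.25,0,0.005,0,0]
}}

```text
clock: 18.7
position: [0.5061, -0.0411, -0.0021]
ee_rot: [-1.184, 1.249, -1.25]
force: [-1.3, -5.2, -0.0]
width: 0.328
```

Contact felt: 4–5 N along y, and y no longer advances. I hold for over a second.

>>> {"method": "carry_out", "body": {
  "steps": [0.25,0.002,-0.002,0,0,0.25,0.002,-0.002,0,0,0.25,0.002,-0.002,0,0,0.25,0.002,-0.002,0,0,0.25,0.002,-0.002,0,0,0.25,0.002,-0.002,0,0,0.25,0.002,-0.002,0,0,0.25,0.002,-0.002,0,0,0.25,0.002,-0.002,0,0,0.25,0.002,-0.002,0,0,0.25,0.002,-0.002,0,0,0.25,0.002,-0.002,0,0]
}}

```text
clock: 19.9
position: [0.506, -0.0411, -0.0022]
ee_rot: [-1.184, 1.249, -1.25]
force: [-2.4, -4.1, 0.3]
width: 0.328
```

>>> {"method": "carry_out", "body": {
  "steps": [0.25,-0.001,-0.005,0,0,0.25,-0.001,-0.006,0,0,0.25,-0.001,-0.006,0,0,0.25,-0.001,-0.006,0,0]
}}

```text
clock: 20.3
position: [0.506, -0.0411, -0.0022]
ee_rot: [-1.184, 1.249, -1.249]
force: [-1.6, -3.4, 0.1]
width: 0.321
```

>>> {"method": "carry_out", "body": {
  "steps": [0.25,-0.001,-0.004,0,0,0.25,-0.002,-0.005,0,0,0.25,-0.002,-0.005,0,0,0.25,-0.002,-0.005,0,0]
}}

```text
clock: 20.7
position: [0.506, -0.0412, -0.0022]
ee_rot: [-1.183, 1.249, -1.249]
force: [-2.9, -2.6, 0.7]
width: 0.322
```

>>> {"method": "carry_out", "body": {
  "steps": [0.25,-0.003,-0.003,0,0,0.25,-0.003,-0.004,0,0,0.25,-0.003,-0.004,0,0,0.25,-0.003,-0.004,0,0]
}}

```text
clock: 21.1
position: [0.506, -0.0413, -0.0021]
ee_rot: [-1.183, 1.248, -1.248]
force: [0.1, 0.2, -1.4]
width: 0.323
```

>>> {"method": "carry_out", "body": {
  "steps": [0.5,0,0,0,0,0.5,0,0,0,0,0.5,0,0,0,0,0.5,0,0,0,0,0.5,0,0,0.3,0,0.5,0,0,0.7,0,0.5,0,0,1.0,0,0.5,0,0,1.0,0]
}}

```text
clock: 21.9
position: [0.5085, -0.0415, 0.1017]
ee_rot: [-1.178, 1.244, -1.252]
force: [-0.3, 0.1, 0.4]
width: 0.5
```

```bash
python3 - <<'E'
from h import *
s=arm.observe();p,d=get_image("wrist");k=cam("wrist",s);X=cloud(k,d);print(s["position"],s["force"]);np.savez("pics/w9.npz",p=p,d=d,s=s)
u,v=map(int,proj(k,[.510,.03,.03]));print(u,v)
cv2.imwrite("pics/w9.png",cv2.resize(p[v-60:v+90,u-75:u+75],None,fx=4,fy=4,interpolation=cv2.INTER_CUBIC)[:,:,::-1])
E
```

```text
[ 0.50853393 -0.04149906  0.10173873] [-0.31061727  0.14844152  0.42941778]
274 125
```

View pics/w9.png

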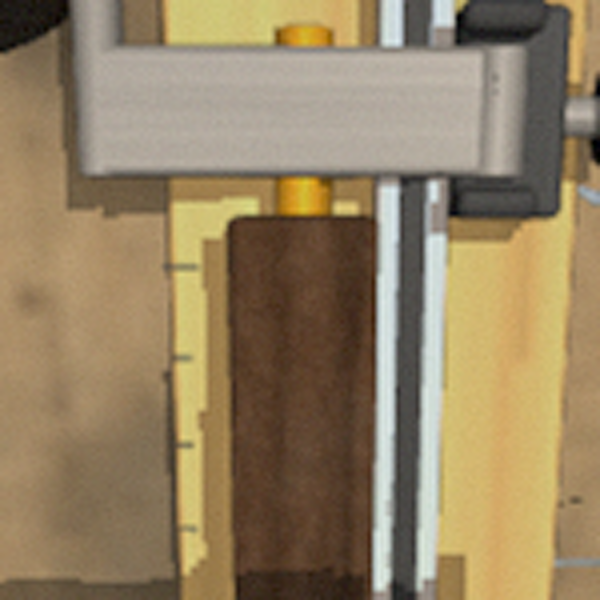

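The picture shows the block flush with the fence and its end against the nose at (303,215). The carriage looks unmoved. Now back to the rod.

>>> {"method": "carry_out", "body": {
  "steps": [0.3,-0.05,0.3,0,0,0.3,-0.2,0.7,0,0,0.3,-0.33,1.0,0,0,0.3,-0.33,1.0,0,0]
}}

```text
clock: 22.35
position: [0.4702, 0.0627, 0.0971]
ee_rot: [-1.187, 1.246, -1.242]
force: [0.9, -0.3, -0.8]
width: 0.304
```

>>> {"method": "carry_out", "body": {
  "steps": [0.3,0,0.36,0,0,0.3,0,0.36,0,0,0.3,0,0.36,0,0]
}}

```text
clock: 22.65
position: [0.4723, 0.0942, 0.0971]
ee_rot: [-1.185, 1.249, -1.248]
force: [-0.7, 0.2, 0.2]
width: 0.3
```

>>> {"method": "carry_out", "body": {
  "steps": [0.3,0.008,0,-0.4,0,0.3,0.008,0,-0.7,0,0.3,0.008,0,-0.95,0,0.3,0.008,0,-1.0,0,0.3,0.008,0,-1.0,0]
}}

```text
clock: 23.15
position: [0.4728, 0.0931, -0.0028]
ee_rot: [-1.185, 1.251, -1.249]
force: [0.3, -0.1, -0.3]
width: 0.302
```

>>> {"method": "carry_out", "body": {
  "steps": [0.3,0,0,-0.05,0,0.3,0,0,-0.05,0,0.1,0,0,-0.05,0,0.1,0,0,-0.05,0,0,0,0,-0.05,0,0,0,0,-0.05,0,0,0,0,-0.05,0],
  "grip_force": 8
}}

```text
clock: 23.85
position: [0.4737, 0.0943, -0.0069]
ee_rot: [-1.183, 1.248, -1.249]
force: [-0.7, 1.0, 3.1]
width: 0.103
```

>>> {"method": "carry_out", "body": {
  "steps": [0,0.002,0,0.049,0,0,0.006,0,0.097,0,0,0.014,-0.001,0.146,0,0,0.024,-0.001,0.193,0,0,0.054,-0.003,0.286,0,0,0.095,-0.005,0.374,0,0,0.147,-0.008,0.456,0,0,0.209,-0.011,0.532,0,0,0.28,-0.015,0.599,0,0,0.28,-0.015,0.599,0,0,0.28,-0.015,0.599,0]
}}

```text
clock: 24.95
position: [0.4997, 0.0931, 0.0538]
ee_rot: [-1.186, 1.25, -1.248]
force: [-10.6, 0.2, 12.6]
width: 0.102
```

>>> {"method": "carry_out", "body": {
  "steps": [0,-0.012,0,0.014,0,0,0.025,-0.002,0.045,0,0,0.068,-0.004,0.074,0,0,0.11,-0.006,0.1,0,0,0.155,-0.008,0.123,0,0,0.2,-0.011,0.143,0,0,0.248,-0.014,0.16,0,0,0.295,-0.016,0.175,0,0,0.344,-0.019,0.186,0,0,0.39,-0.021,0.194,0,0,0.444,-0.024,0.199,0,0,0.444,-0.024,0.199,0]
}}

```text
clock: 26.15
position: [0.5472, 0.0902, 0.0727]
ee_rot: [-1.182, 1.248, -1.25]
force: [0.6, -0.2, 1.2]
width: 0.107
```

Upright. I release, rise and check.

>>> {"method": "carry_out", "body": {
  "steps": [0.35,0,0,0,0,0.35,0,0,0,0,0.35,0,0,0,0,0.35,0,0,0,0,0.35,0,0,0.3,0,0.35,0,0,0.7,0,0.35,0,0,1.0,0,0.35,0,0,1.0,0]
}}

```text
clock: 26.95
position: [0.5484, 0.0915, 0.177]
ee_rot: [-1.177, 1.244, -1.251]
force: [-0.1, 0.7, -0.5]
width: 0.35
```

>>> {"method": "carry_out", "body": {
  "steps": [0.35,-0.2,-0.4,0.2,0,0.35,-0.4,-0.9,0.6,0,0.35,-0.4,-1.0,0.8,0,0.35,-0.4,-1.0,0.8,0,0.35,-0.4,-1.0,0.8,0]
}}

```text
clock: 27.45
position: [0.506, -0.0101, 0.2526]
ee_rot: [-1.182, 1.249, -1.251]
force: [0.1, 0.2, 0.9]
width: 0.347
```

```bash
python3 - <<'E'
from h import *
s=arm.observe();p,d=get_image("wrist");k=cam("wrist",s);X=cloud(k,d);print(s["clock"],s["position"],s["force"])
hsv=cv2.cvtColor(p,cv2.COLOR_RGB2HSV)
m=(hsv[...,2]<120)&(X[...,2]>.038)&(X[...,2]<.05)&(X[...,0]>.47)&(X[...,0]<.53)&(X[...,1]<.04)&(X[...,1]>-.13);Q=X[m]
if len(Q):
  print("block end y",np.percentile(Q[:,1],99.8))
  for y in(-.06,-.04,-.02,0,.02):
    q=Q[abs(Q[:,1]-y)<.004]
    if len(q):print(y,q[:,0].min().round(4),q[:,0].max().round(4))
m=(X[...,2]>.1)&(X[...,2]<.13)&(abs(X[...,0]-.546)<.03)&(X[...,1]>.03)&(X[...,1]<.13);Q=X[m];print("rod",len(Q),Q.min(0),Q.max(0))
u,v=map(int,proj(k,[.515,.04,.03]));print(u,v);v0=max(0,v-80)
cv2.imwrite("pics/w10.png",cv2.resize(p[v0:v0+150,u-75:u+75],None,fx=4,fy=4,interpolation=cv2.INTER_CUBIC)[:,:,::-1])
E
```

```text
27.45 [ 0.50602249 -0.01011745  0.25263442] [0.1455754  0.18231341 0.87535152]
block end y 0.03544130918892632
-0.06 0.4908 0.5186
-0.04 0.4921 0.5195
-0.02 0.4934 0.5205
0 0.4947 0.5226
0.02 0.4949 0.5235
rod 741 [0.54011735 0.04146431 0.10073439] [0.55433271 0.11184902 0.12050611]
282 138
```

```bash
python3 -c "
from cell import arm
print(arm.sign_off())"
```

```text
the job is handed in; nothing more can be done
None
```

The job is done and handed in at about 27.5 s on the robot's clock. I gripped the stop's rod and swung the leaf down. I then slid the block along the fence until its end met the nose and held it there with about 4–5 N for 1.2 s. After that I eased off, let go and swung the stop back upright.

**Final checks**
- **Block:** its end measures y = 0.0354 m, against about 0.0355 m for the nose face. Its sides run parallel to the fence to within what the camera can resolve (about −3.2°).
- **Stop:** the rod is upright, and its ends are within about 1 mm of where they started along the fence. I saw no sign that the carriage slipped.
- **Bystanders:** I never worked near them, but I did not re-measure them.

**What disagreed**
- **Reported TCP:** the fingertips sit about 37 mm behind the reported TCP. My first close on the rod therefore caught nothing; I went lower and gripped it.
- **Block seating:** while I eased off before letting go, the tool backed off about 0.2 mm, so the block may have moved by up to that much.
- **Swing up:** I briefly read about 16 N on the way up, roughly radial to the hinge and with almost none along the fence. I widened the arc and it went away.
- **Last picture:** it could not be viewed because I had used all 12, so the final checks rest on measured numbers only.

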